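Move two wedged chopping boards to the draining rack

TASK

Both chopping boards were put away wet, jammed in the narrow grey holder. Pull each one out by its exposed top edge and stand it upright in the white draining rack, each in a bay of its own, standing right down on the tray and about centred along the bay. Leave the other things on the table standing where they are.

Things in the scene. Friction and masses are not known exactly. Their poses are not given: they have to be found in the camera images.
- board_tall: the taller chopping board, pale wood, 120 x 16 x 156 mm, 0.2 kg, wedged upright in one of the holder's two slots (which slot varies). Body origin: centre of its underside edge; x along its 120 mm width, y across its 16 mm thickness, z up its height to the top edge. The same seen from either face.
- board_short: the shorter chopping board, green plastic, 120 x 16 x 112 mm, 0.2 kg, wedged upright in one of the holder's two slots (which slot varies). Body origin: centre of its underside edge; x along its 120 mm width, y across its 16 mm thickness, z up its height to the top edge. The same seen from either face.
- holder: grey board holder, fixed, 152 x 72 x 88 mm high. Origin: centre of underside; x along its two slots (at y = -17.5 and +17.5 mm, 132 mm long, floor 10 mm up). Sprung liners grip the boards: pulling one up takes about 6 to 12 N for the first 70 mm. Boards sit 0 to 6 mm off the slot floor, 19 mm apart face to face: no room for a finger, so the short one can be gripped only after the tall one is out.
- rack: draining rack, fixed: white tray 136 x 124 mm, top 10 mm above the table, with four upright steel wire loops (6 mm wire, 100 mm long in x, tops 79 mm above the table). Origin: centre of underside; x along the loops, z up. Loops at y = -51, -17, 17, 51 mm make three bays centred at y = -34, 0, 34 mm, 28 mm clear: each takes one board, its width along x, either way round.
- spice_jar: red-capped spice jar, 45 mm wide, 106 mm high, between holder and rack; bystander. Origin: centre of its underside, z up. (Not listed: a green mug, a gold cup and a salt shaker, up to 93 mm high, stand near the robot, all at x below 0.37 m.)
- herb_bottle: corked glass bottle of dried herbs, 63 mm wide, 137 mm high; bystander behind the work. Origin: centre of its underside, z up.
- vase_table: pale glass vase, 78 mm wide, 180 mm high; bystander behind the work. Origin: centre of its underside, z up.

How it is judged (in metres and radians):
At the end, for the whole second after the job is handed in: Both boards stand in the draining rack, released and at rest, one to a bay: each underside 4 to 18 mm above the rack's origin (on the tray), its centre within 35 mm of the rack's middle along the bays and within 46 mm across them, upright within 0.35 rad (x of board_tall in the frame of rack between -0.035 and 0.035 m and y of board_tall in the frame of rack between -0.046 and 0.046 m and z of board_tall in the frame of rack between 0.004 and 0.018 m and angle between each of board_tall, board_short's own z axis and vertical below 0.35 rad and linear speed of each of board_tall, board_short below 0.02 m/s and x of board_short in the frame of rack between -0.035 and 0.035 m and y of board_short in the frame of rack between -0.046 and 0.046 m and z of board_short in the frame of rack between 0.004 and 0.018 m); the robot touches nothing.
It fails at once if one of the bystanders (spice jar, herb bottle, vase) is shifted more than 30 mm or tipped over (distance of any of spice_jar, herb_bottle, vase_table from where it was at the start of the episode above 0.03 m or angle between any of spice_jar, herb_bottle, vase_table's own z axis and vertical above 0.5 rad).
It also fails if it takes over 67 s, if anything falls off the work surface, if the arm or the gripper's body presses on something with over 40 N, if the wrist force passes 120 N, or if a joint passes its speed limit or range.

ROBOT

A 6-joint arm with a two-finger parallel gripper is mounted at the origin on a cart in front of the work surface, level with it; the furniture and walls round the work are solid. World frame = base frame: x ahead of the robot, y to its left, z up, the work surface at z = 0. Lengths are in m, angles in degrees, forces in N, time in s.
With the tool pointing down it reaches from about 0.35 to 0.875 m from the base axis. Payload 4.2 kg.
Tool frame: the origin (TCP) lies midway between the tips of the shut fingers; the grasp point (between the pads) lies 19 mm behind it; z points along the fingers, y is the line along which they close (so a half turn about z gives the same grasp; the last joint's range is limited). The gripper opens to 87 mm and grips with 3 to 60 N. Pads are 19 mm wide; open, the fingers measure 117 mm over their backs; the gripper's body (75 mm by 190 mm) begins 51 mm behind the grasp point.
Start: joints at [-53.824, 22.042, 0.453, 0, -68.411, -14.817], TCP at [0.228, -0.582, 0.223] pointing down, gripper open.
Joint ranges: [-179.83, 179.83], [-69.29, 118.12], [-61.27, 80.66], [-181.25, 117.63], [-171.15, -9.14], [-177.46, 177.46]. Speed limits (degrees/s): [159.86, 159.86, 180, 180, 180, 180].

INTERFACE

Orientations are given as a 3x3 rotation matrix whose columns are the frame's x, y, z axes.
In Python, from station import * gives the robot as it stands. The module is installed in compiled form; this text tells all that it offers.
- The arm moves only by the tool servo_tool, never from a script. Its argument "deltas" is a list of rows, each an object of numbers: "tx", "ty", "tz": the shift along the tool's x, y, z in mm; "ax", "ay", "az": the turn, a rotation vector about the tool's x, y, z in rad; "claw": the finger opening in mm, from 0 to 87. In form: [{"tx": .., "ty": .., "tz": .., "ax": .., "ay": .., "az": .., "claw": ..}, ...]. A call has 1 to 12 rows; each row is the pose to reach, as a shift and turn from the pose commanded when the call began, along the tool's axes at that moment; what a row does not reach only later rows make up. A row lasts 1/12 s, in which the tool goes at most 41.7 mm and 7.16 degrees, less where a joint would pass 70% of its speed; a pose out of reach is approached as far as the arm can. A call with a gripper value outside its range is refused whole. The fingers move at their own pace and stop on an object; the grip force is fixed at half the most. Time passes only in rows, so rows that repeat a pose let the fingers close. It gives the time, the measured TCP pose, the force, the opening and the grip force at its end, in the units of the state.
- sense(): the state, without advancing time (a new reading comes with each control period).
- capture(name): name is "scene" or "top"; returns the picture (480x640x3 uint8, blue, green, red); there is no depth.
- calibration(name): a dict with "fx", "fy", "cx", "cy" (pixels), "dist" ([k1, k2, p1, p2, k3] as OpenCV has them; the pictures are not rectified), "cam_to_world" (4x4, takes a point from camera to world coordinates). Camera axes: x right, y down, z forward; pixel columns grow to the right and rows downward; lengths in m; the calibration is good to about 2 mm. A picture is of the moment at which its call begins. calibration takes no time and is no camera call.
- finish_job(): hands the job in; it is judged then, once.
Trained networks look in the newest picture that a camera, given by its name, has taken for a name from the list of things; names that differ only in an ending like _2 or _b are one class to them, and where a whole thing is asked for, a point or a joint stands for the part that bears it (a point fixed in the world has none). Each returns a list of dicts, best first, with "confidence" (0 to 1); they miss things now and then, are a little off and sometimes report something else, mostly with a low value. They report only what shows in the picture. A call takes as long as a camera call.
- recognise(label, camera): "xyz" ([x, y, z] in m, in the coordinates of the camera as it stood for that picture, good to about 4 mm: the middle of the surface that is visible of it).
- trace(label, camera): "mask" (480x640 bool, what is visible of it).
The state is a dict: "time_s": time; "joints": joint angles; "joint_velocities": joint speeds; "effort": joint torques, N m; "tcp_pos": TCP position; "ee_rot": TCP orientation; "wrist_force": force on the tool from outside, world axes, zero at the start; "moment": the same for the moment, N m; "gripper_width": opening from 0.0 (shut) to 1.0 (fully open); "gripper_force": force on a finger pad.
Only numpy, scipy, OpenCV 4.12 (cv2) and the standard library are available. Lean on these libraries where they do the work, as an engineer would, in place of code of your own. Each camera call takes 0.05 s, during which the arm holds its last target. There are 200 camera calls.

## Working session

There is one attempt and no reset: what is moved stays moved. The work goes in short steps, Python scripts to look and compute and a tool call to move; the robot and the scene stay as the last step left them, time stands still between calls to the robot, and variables do not carry over. Pictures are saved under pics/ and viewed, at most 10 in all, crops included, and the job is handed in when it is done.

Besides the shell and the picture viewer there is one more tool, called after "Call:" as name([rows], argument=value, ...), one row to a line, values as JSON. servo_tool: Moves the arm, as the interface text tells. Its arguments: {"type":"object","properties":{"deltas":{"type":"array","items":{"type":"object","properties":{"tx":{"type":"number"},"ty":{"type":"number"},"tz":{"type":"number"},"ax":{"type":"number"},"ay":{"type":"number"},"az":{"type":"number"},"claw":{"type":"number"}}}}},"required":["deltas"]}

```bash
mkdir -p pics
cat > h.py <<'E'
from station import *
import numpy as np, cv2
def w(cam,p):
    T=np.array(calibration(cam)["cam_to_world"]); return T[:3,:3]@np.array(p)+T[:3,3]
def und(cam,px):
    c=calibration(cam);K=np.array([[c["fx"],0,c["cx"]],[0,c["fy"],c["cy"]],[0,0,1.]])
    return cv2.undistortPoints(np.array(px,float).reshape(-1,1,2),K,np.array(c["dist"])).reshape(-1,2)
def atz(cam,px,z):
    T=np.array(calibration(cam)["cam_to_world"]);d=np.c_[und(cam,px),np.ones(len(px))]@T[:3,:3].T
    return T[:3,3]+d*((z-T[2,3])/d[:,2])[:,None]
def proj(cam,P):
    c=calibration(cam);K=np.array([[c["fx"],0,c["cx"]],[0,c["fy"],c["cy"]],[0,0,1.]]);T=np.linalg.inv(np.array(c["cam_to_world"]))
    return cv2.projectPoints(np.array(P,float),cv2.Rodrigues(T[:3,:3])[0],T[:3,3],K,np.array(c["dist"]))[0].reshape(-1,2)
E
python3 - <<'E'
from h import *
np.set_printoptions(precision=4,suppress=True)
for c in("scene","top"):
    cv2.imwrite(f"pics/{c}0.png",capture(c)); print(c,np.array(calibration(c)["cam_to_world"]),calibration(c)["fx"])
    for l in("board_tall","board_short","holder","rack","spice_jar","herb_bottle","vase_table"):
        r=recognise(l,c)
        print(l,[(round(q["confidence"],2),w(c,q["xyz"])) for q in r[:2]])
s=sense();print(s)
E
```

```text
scene [[-0.896   0.2507 -0.3666  0.9089]
 [ 0.4438  0.5363 -0.7179  0.6989]
 [ 0.0167 -0.8059 -0.5918  0.5553]
 [ 0.      0.      0.      1.    ]] 476.52594697907585
board_tall [(0.58, array([0.5073, 0.1989, 0.1331]))]
board_short [(0.68, array([0.4929, 0.2309, 0.112 ])), (0.54, array([0.532 , 0.2299, 0.0563]))]
holder [(0.87, array([0.5326, 0.2309, 0.055 ])), (0.58, array([0.5074, 0.1995, 0.1318]))]
rack [(0.66, array([0.7004, 0.0231, 0.0499])), (0.58, array([ 0.5285, -0.0439,  0.0133]))]
spice_jar [(0.61, array([0.5314, 0.0847, 0.0686])), (0.29, array([ 0.5306, -0.0426,  0.0121]))]
herb_bottle [(0.61, array([0.7003, 0.0212, 0.0487]))]
vase_table [(0.57, array([0.6997, 0.1549, 0.1142]))]
top [[-0.2064 -0.9538  0.2182  0.3735]
 [-0.9784  0.2025 -0.0403  0.0904]
 [-0.0058 -0.2218 -0.9751  0.8784]
 [ 0.      0.      0.      1.    ]] 569.4182685042907
board_tall [(0.92, array([0.4831, 0.1795, 0.1694]))]
board_short [(0.78, array([0.4757, 0.22  , 0.1228]))]
holder [(0.84, array([0.4725, 0.1895, 0.077 ]))]
rack [(0.82, array([ 0.5029, -0.0479,  0.0121]))]
spice_jar []
herb_bottle [(0.71, array([0.67  , 0.0155, 0.0565]))]
vase_table [(0.86, array([0.6741, 0.1334, 0.1259]))]
{'time_s': 0.8, 'joints': array([-53.822 ,  22.0394,   0.4544,  -0.0006, -68.4107, -14.8178]), 'joint_velocities': array([ 0.0142, -0.0191,  0.0226,  0.0442, -0.1039,  0.1329]), 'effort': array([ -0.0005, -39.0409,  18.7611,   4.2242,   0.0156,  -0.    ]), 'tcp_pos': array([ 0.2277, -0.582 ,  0.2226]), 'ee_rot': array([[-0.9313, -0.3642,  0.0001],
       [-0.3642,  0.9313, -0.0001],
       [-0.    , -0.0001, -1.    ]]), 'wrist_force': array([ 0.4505, -0.1644, -0.4872]), 'moment': array([0.0129, 0.0183, 0.0249]), 'gripper_force': 0.0, 'gripper_width': 1.0004238364626503}
```

View pics/scene0.png

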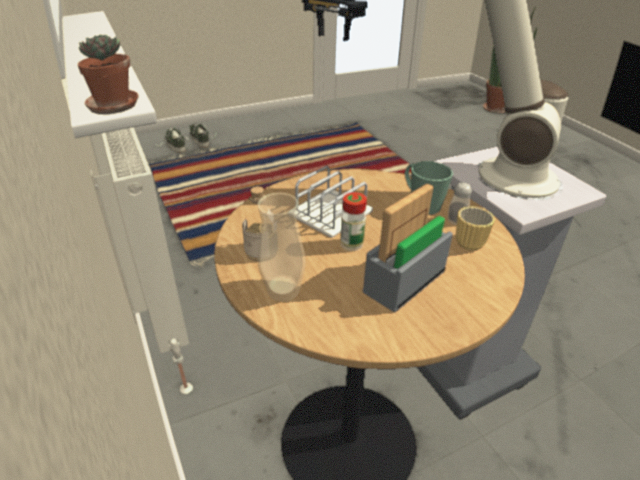

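View pics/top0.png

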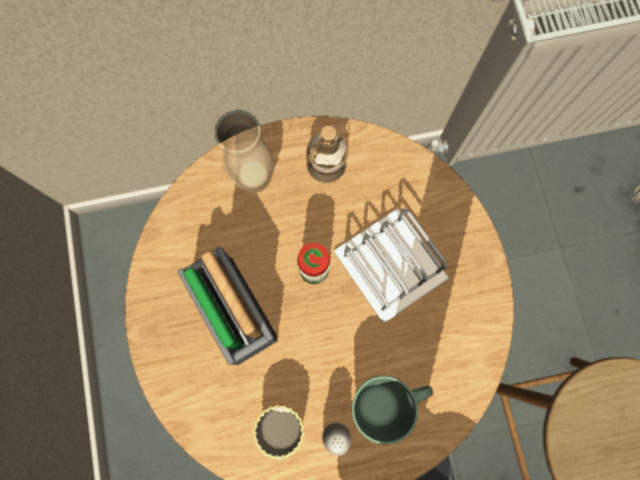

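The scene picture shows the holder at about (408,270), with the tall board in the slot nearer the jar and the green one outside. The jar is at (353,220) and the rack at (330,205). In the top picture the holder is at (228,305), the jar at (314,262) and the rack at (391,262). Next I'll fit the box models to the masks.

```bash
cat > fit.py <<'E'
from h import *
from scipy.optimize import minimize
def box(c,s,pose):  # c centre of underside local, pose x,y,yaw
    P=np.array([[c[0]+i*s[0]/2,c[1]+j*s[1]/2,c[2]+k*s[2]] for i in(-1,1) for j in(-1,1) for k in(0,1)])
    a=pose[2];R=np.array([[np.cos(a),-np.sin(a),0],[np.sin(a),np.cos(a),0],[0,0,1]])
    return P@R.T+[pose[0],pose[1],0]
def draw(cam,boxes):
    m=np.zeros((480,640),np.uint8)
    for b in boxes: cv2.fillConvexPoly(m,np.round(cv2.convexHull(proj(cam,b).astype(np.float32))*16).astype(np.int32),1,shift=4)
    return m>0
def iou(a,b): return (a&b).sum()/max(1,(a|b).sum())
def fit(masks,model,x0,step):
    f=lambda p:-sum(iou(draw(c,model(p)),m) for c,m in masks.items())/len(masks)
    x0=np.array(x0,float);S=np.vstack([x0]+[x0+np.eye(len(x0))[i]*step[i] for i in range(len(x0))])
    r=minimize(f,x0,method="Nelder-Mead",options=dict(initial_simplex=S,maxiter=600,xatol=1e-4,fatol=1e-4));return r.x,-r.fun
E
python3 - <<'E'
from fit import *
np.set_printoptions(precision=4,suppress=True)
M={}
for c in("top","scene"):
    img=capture(c)
    for l in("holder","board_tall","board_short","rack","spice_jar"):
        r=trace(l,c)
        if r: M[l,c]=r[0]["mask"]; ys,xs=np.where(M[l,c]); print(l,c,round(r[0]["confidence"],2),xs.min(),xs.max(),ys.min(),ys.max(),len(xs))
    np.savez(f"m_{c}.npz",img=img,**{l:m for (l,k),m in M.items() if k==c})
H={c:M["holder",c]|M["board_tall",c]|M["board_short",c] for c in("top","scene")}
for yaw0 in(0.2,0.5,-0.3):
  for s in(1,-1):
    mod=lambda p:[box([0,0,0],[.152,.072,.088],p),box([p[3],-s*.0175,.013],[.12,.016,.156],p),box([p[4],s*.0175,.013],[.12,.016,.112],p)]
    print(s,fit(H,mod,[.475,.2,yaw0,0,0],[.02,.02,.15,.005,.005]))
def rk(p): return [box([0,0,0],[.136,.124,.01],p)]+[box([0,y,.01],[.1,.006,.069],p) for y in(-.051,-.017,.017,.051)]
for cams in(("top",),("scene",),("top","scene")):
  for yaw0 in(0.3,1.8,):
    print(cams,fit({c:M["rack",c] for c in cams if ("rack",c) in M},rk,[.51,-.04,yaw0],[.02,.02,.2]))
E
```

```text
holder top 0.86 179 276 247 364 2892
board_tall top 0.7 202 261 252 338 1494
board_short top 0.84 184 243 268 349 1447
spice_jar top 0.82 297 329 243 284 1125
holder scene 0.59 363 452 232 311 3591
board_short scene 0.73 395 444 217 267 1068
rack scene 0.79 295 372 167 237 2235
spice_jar scene 0.79 340 366 192 250 1318Traceback (most recent call last):
  File "<stdin>", line 10, in <module>
KeyError: ('board_tall', 'scene')
```

```bash
cat > run1.py <<'E'
from fit import *
np.set_printoptions(precision=4,suppress=True)
M={}
for c in("top","scene"):
    img=capture(c)
    for l in("holder","board_tall","board_short","rack"):
        for k in range(4):
            r=trace(l,c)
            if r: break
            capture(c)
        if r: M[l,c]=r[0]["mask"]; print(l,c,round(r[0]["confidence"],2),M[l,c].sum(),np.argwhere(M[l,c]).mean(0))
        else: print("miss",l,c)
    np.savez(f"m_{c}.npz",img=img,**{l:m for (l,k),m in M.items() if k==c})
H={}
for c in("top","scene"):
    if ("board_tall",c) in M: H[c]=M["holder",c]|M["board_tall",c]|M["board_short",c]
for yaw0 in(0.2,0.5,-0.3):
  for s in(1,-1):
    mod=lambda p:[box([0,0,0],[.152,.072,.088],p),box([p[3],-s*.0175,.013],[.12,.016,.156],p),box([p[4],s*.0175,.013],[.12,.016,.112],p)]
    print(s,fit(H,mod,[.475,.2,yaw0,0,0],[.02,.02,.15,.005,.005]))
def rk(p): return [box([0,0,0],[.136,.124,.01],p)]+[box([0,y,.01],[.1,.006,.069],p) for y in(-.051,-.017,.017,.051)]
def tray(p): return [box([0,0,0],[.136,.124,.01],p)]
for cams in(("top",),("scene",),("top","scene")):
  for yaw0 in(0.3,1.8,):
    for f in (rk,tray): print(cams,f.__name__,fit({c:M["rack",c] for c in cams if ("rack",c) in M},f,[.51,-.04,yaw0],[.02,.02,.2]))
c=np.load("m_top.npz")["img"][180:390,160:470]
cv2.imwrite("pics/crop1.png",cv2.resize(c,None,fx=2.5,fy=2.5,interpolation=cv2.INTER_CUBIC))
E
python3 run1.py
```

```text
holder top 0.85 3244 [310.8696 233.0416]
board_tall top 0.77 1485 [295.0842 231.202 ]
board_short top 0.77 1423 [309.3254 211.2691]
rack top 0.65 7361 [263.5244 392.5594]
holder scene 0.69 3657 [273.5721 404.1061]
board_tall scene 0.62 2244 [219.0811 403.8748]
board_short scene 0.73 1137 [240.6807 418.4134]
rack scene 0.64 2176 [204.063  325.4324]
1 (array([ 0.4841,  0.2012,  0.3345,  0.0011, -0.0019]), np.float64(0.9291412980864273))
-1 (array([ 0.4855,  0.2009,  0.3337,  0.0031, -0.0055]), np.float64(0.863549588111201))
1 (array([ 0.4838,  0.2011,  0.3486, -0.0014,  0.0066]), np.float64(0.9354735676848227))Traceback (most recent call last):
  File "run1.py", line 20, in <module>
    print(s,fit(H,mod,[.475,.2,yaw0,0,0],[.02,.02,.15,.005,.005]))
            ~~~^^^^^^^^^^^^^^^^^^^^^^^^^^^^^^^^^^^^^^^^^^^^^^^^^^
  File "fit.py", line 15, in fit
    r=minimize(f,x0,method="Nelder-Mead",options=dict(initial_simplex=S,maxiter=600,xatol=1e-4,fatol=1e-4));return r.x,-r.fun
    res = _minimize_neldermead(fun, x0, args, callback, bounds=bounds,
                               **options)
    f
[... 176 characters left out ...]
)/len(masks)
                ~~~^^^^^^^^^^^^^^^^^^^^^^^^^^^^^^^^^^^^^^^^^^^^^^^^^^
  File "fit.py", line 13, in <genexpr>
    f=lambda p:-sum(iou(draw(c,model(p)),m) for c,m in masks.items())/len(masks)
                        ~~~~^^^^^^^^^^^^
  File "fit.py", line 9, in draw
    for b in boxes: cv2.fillConvexPoly(m,np.round(cv2.convexHull(proj(cam,b).astype(np.float32))*16).astype(np.int32),1,shift=4)
                                                                 ~~~~^^^^^^^
  File "h.py", line 12, in proj
    c=calibration(cam);K=np.array([[c["fx"],0,c["cx"]],[0,c["fy"],c["cy"]],[0,0,1.]]);T=np.linalg.inv(np.array(c["cam_to_world"]))
ValueError: time passes only in moves, steps and waits
```

```bash
sed -i '2a import functools\ncalibration=functools.lru_cache(None)(calibration)' h.py
cat > run2.py <<'E'
from fit import *
np.set_printoptions(precision=4,suppress=True)
M={c:np.load(f"m_{c}.npz") for c in("top","scene")}
def rk(p): return [box([0,0,0],[.136,.124,.01],p)]+[box([0,y,.01],[.1,.006,.069],p) for y in(-.051,-.017,.017,.051)]
def tray(p): return [box([0,0,0],[.136,.124,.01],p)]
for cams in(("top",),("scene",),("top","scene")):
  for yaw0 in(0.3,1.8,):
    for f in (rk,tray): print(cams,f.__name__,fit({c:M[c]["rack"] for c in cams},f,[.51,-.04,yaw0],[.02,.02,.2]))
H={c:M[c]["holder"]|M[c]["board_tall"]|M[c]["board_short"] for c in M}
mod=lambda p:[box([0,0,0],[.152,.072,.088],p),box([p[3],-.0175,.013],[.12,.016,.156],p),box([p[4],.0175,.013],[.12,.016,.112],p)]
for cs in(("top",),("scene",),("top","scene")):
    print(cs,fit({c:H[c] for c in cs},mod,[.484,.201,.345,0,0],[.02,.02,.1,.005,.005]))
img=M["top"]["img"].copy()
def edges(bs,col):
    for b in bs:
        q=proj("top",b);  
        for i in range(8):
            for k in(1,2,4):
                if not i&k: cv2.line(img,*[tuple(int(v) for v in q[j]) for j in(i,i|k)],col,1)
big=cv2.resize
p,_=fit({c:M[c]["rack"] for c in M},rk,[.51,-.04,.3],[.02,.02,.2]); edges(rk(p)[:1],(255,0,255))
h,_=fit(H,mod,[.484,.201,.345,0,0],[.02,.02,.1,.005,.005]); edges(mod(h),(255,255,0))
two=[cv2.resize(i[180:390,160:470],None,fx=1.9,fy=1.4*1.0,interpolation=cv2.INTER_CUBIC) for i in(M["top"]["img"],img)]
cv2.imwrite("pics/crop1.png",np.vstack(two))
E
python3 run2.py
```

```text
('top',) rk (array([ 0.5036, -0.0491,  0.376 ]), np.float64(0.9577685088633994))
('top',) tray (array([ 0.5032, -0.0501,  0.3883]), np.float64(0.931364724660814))
('top',) rk (array([ 0.5037, -0.0543,  1.9031]), np.float64(0.9090437937289453))
('top',) tray (array([ 0.5041, -0.0552,  1.962 ]), np.float64(0.9037405179178656))
('scene',) rk (array([ 0.5035, -0.0487,  0.4325]), np.float64(0.5409385921118323))
('scene',) tray (array([ 0.503 , -0.054 ,  0.3467]), np.float64(0.5356429047301798))
('scene',) rk (array([ 0.5092, -0.0567,  1.9601]), np.float64(0.49784585926280517))
('scene',) tray (array([ 0.5071, -0.0545,  1.8693]), np.float64(0.5133986928104575))
('top', 'scene') rk (array([ 0.5036, -0.0489,  0.3865]), np.float64(0.7476391578889889))
('top', 'scene') tray (array([ 0.5033, -0.0504,  0.384 ]), np.float64(0.7305378242638461))
('top', 'scene') rk (array([ 0.5062, -0.0534,  1.9569]), np.float64(0.7004048307577565))
('top', 'scene') tray (array([ 0.5071, -0.0537,  1.9208]), np.float64(0.7048406332229862))
('top',) (array([ 0.484 ,  0.201 ,  0.332 , -0.0041,  0.0044]), np.float64(0.9493015225239366))
('scene',) (array([ 0.4856,  0.2034,  0.3718, -0.0017,  0.0029]), np.float64(0.9355097671929355))
('top', 'scene') (array([ 0.4853,  0.2018,  0.3464, -0.0051,  0.0057]), np.float64(0.9379480666895184))
```

View pics/crop1.png

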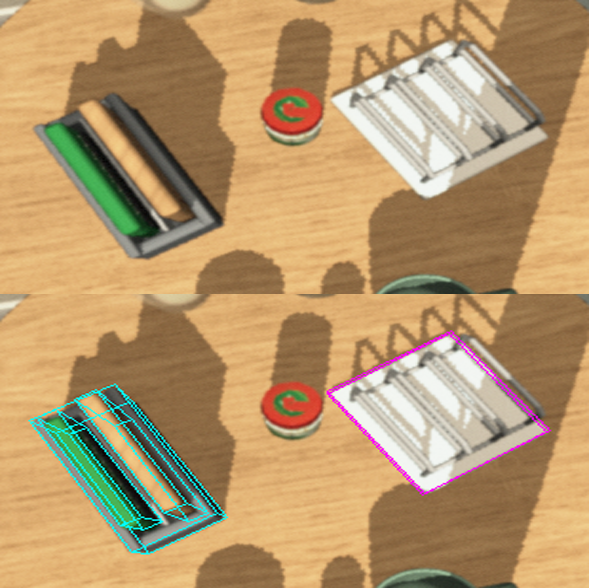

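The overlay agrees with the picture. Holder at (0.485, 0.2015), yaw 0.345, with the tall board in the local −y slot; rack at (0.5036, −0.049), yaw about 0.38. I'm moving above the tall board.

Call:
servo_tool([
  {"tz": -30},
  {"tx": -20, "ty": 24, "tz": -50},
  {"tx": -45, "ty": 53, "tz": -70},
  {"tx": -70, "ty": 83, "tz": -70},
  {"tx": -95, "ty": 112, "tz": -70},
  {"tx": -120, "ty": 142, "tz": -70},
  {"tx": -145, "ty": 171, "tz": -70},
  {"tx": -170, "ty": 200, "tz": -70},
  {"tx": -195, "ty": 230, "tz": -70},
  {"tx": -220, "ty": 259, "tz": -70},
  {"tx": -245, "ty": 289, "tz": -70},
  {"tx": -265, "ty": 313, "tz": -70},
])

```text
schema error: expected keys tx, ty, tz, ax, ay, az, claw
```

Call:
servo_tool([
  {"tx": -25, "ty": 29},
  {"tx": -50, "ty": 59},
  {"tx": -75, "ty": 88},
  {"tx": -100, "ty": 118},
  {"tx": -125, "ty": 147},
  {"tx": -150, "ty": 177},
  {"tx": -175, "ty": 206},
  {"tx": -200, "ty": 236},
  {"tx": -225, "ty": 265, "az": 0.01},
  {"tx": -245, "ty": 290, "az": 0.02},
  {"tx": -259, "ty": 305, "az": 0.028},
  {"tx": -259, "ty": 305, "az": 0.028},
])

```text
schema error: expected keys tx, ty, tz, ax, ay, az, claw
```

```bash
cat > go.py <<'E'
import sys
from h import *
np.set_printoptions(precision=4,suppress=True)
def to(x,y,z,yaw):  # delta in tool axes to TCP target; yaw = board yaw
    s=sense();R=np.array(s["ee_rot"]);a=yaw
    G=np.array([[-np.cos(a),-np.sin(a),0],[-np.sin(a),np.cos(a),0],[0,0,-1.]])
    print("t",s["time_s"],"tcp",np.array(s["tcp_pos"]),"F",np.array(s["wrist_force"]),"grip",s["gripper_force"],s["gripper_width"])
    print("d mm",R.T@(np.array([x,y,z])-s["tcp_pos"])*1e3,"turn",cv2.Rodrigues(R.T@G)[0].ravel())
if len(sys.argv)>4: to(*map(float,sys.argv[1:5]))
E
python3 go.py 0.491 0.185 0.143 0.345
```

```text
t 1.9 tcp [ 0.2277 -0.582   0.2226] F [0.3695 0.8016 0.0199] grip 0.0 0.999426089386333
d mm [-524.6176  618.4492   79.5484] turn [-0.     -0.      0.0278]
```

Call:
servo_tool([
  {"tx": 0, "ty": 0, "tz": -30, "ax": 0, "ay": 0, "az": 0, "claw": 87},
  {"tx": -20, "ty": 24, "tz": -50, "ax": 0, "ay": 0, "az": 0, "claw": 87},
  {"tx": -45, "ty": 53, "tz": -70, "ax": 0, "ay": 0, "az": 0, "claw": 87},
  {"tx": -70, "ty": 83, "tz": -70, "ax": 0, "ay": 0, "az": 0, "claw": 87},
  {"tx": -95, "ty": 112, "tz": -70, "ax": 0, "ay": 0, "az": 0, "claw": 87},
  {"tx": -120, "ty": 142, "tz": -70, "ax": 0, "ay": 0, "az": 0, "claw": 87},
  {"tx": -145, "ty": 171, "tz": -70, "ax": 0, "ay": 0, "az": 0, "claw": 87},
  {"tx": -170, "ty": 200, "tz": -70, "ax": 0, "ay": 0, "az": 0, "claw": 87},
  {"tx": -195, "ty": 230, "tz": -70, "ax": 0, "ay": 0, "az": 0, "claw": 87},
  {"tx": -220, "ty": 259, "tz": -70, "ax": 0, "ay": 0, "az": 0, "claw": 87},
  {"tx": -245, "ty": 289, "tz": -70, "ax": 0, "ay": 0, "az": 0, "claw": 87},
  {"tx": -265, "ty": 313, "tz": -70, "ax": 0, "ay": 0, "az": 0, "claw": 87},
])

```text
time_s: 2.9
tcp_pos: [0.3606, -0.1919, 0.293]
ee_rot: [[-0.931, -0.365, 0.001], [-0.365, 0.931, 0.0], [-0.001, -0.0, -1.0]]
wrist_force: [0.6, -1.4, -0.4]
gripper_width: 1.003
gripper_force: 0.0
```

Call:
servo_tool([
  {"tx": -25, "ty": 29, "tz": 0, "ax": 0, "ay": 0, "az": 0, "claw": 87},
  {"tx": -50, "ty": 59, "tz": 0, "ax": 0, "ay": 0, "az": 0, "claw": 87},
  {"tx": -75, "ty": 88, "tz": 0, "ax": 0, "ay": 0, "az": 0, "claw": 87},
  {"tx": -100, "ty": 118, "tz": 0, "ax": 0, "ay": 0, "az": 0, "claw": 87},
  {"tx": -125, "ty": 147, "tz": 0, "ax": 0, "ay": 0, "az": 0, "claw": 87},
  {"tx": -150, "ty": 177, "tz": 0, "ax": 0, "ay": 0, "az": 0, "claw": 87},
  {"tx": -175, "ty": 206, "tz": 0, "ax": 0, "ay": 0, "az": 0, "claw": 87},
  {"tx": -200, "ty": 236, "tz": 0, "ax": 0, "ay": 0, "az": 0, "claw": 87},
  {"tx": -225, "ty": 265, "tz": 0, "ax": 0, "ay": 0, "az": 0.01, "claw": 87},
  {"tx": -245, "ty": 290, "tz": 0, "ax": 0, "ay": 0, "az": 0.02, "claw": 60},
  {"tx": -259, "ty": 305, "tz": 0, "ax": 0, "ay": 0, "az": 0.028, "claw": 40},
  {"tx": -259, "ty": 305, "tz": 0, "ax": 0, "ay": 0, "az": 0.028, "claw": 40},
])

```text
time_s: 3.9
tcp_pos: [0.4917, 0.1878, 0.2917]
ee_rot: [[-0.94, -0.341, -0.0], [-0.341, 0.94, -0.0], [0.0, -0.0, -1.0]]
wrist_force: [0.9, -0.2, -0.1]
gripper_width: 0.853
gripper_force: 0.0
```

```bash
python3 go.py 0.491 0.185 0.143 0.345
python3 - <<'E'
from h import *
i=capture("top"); j=capture("scene")
a=cv2.resize(i[200:390,150:350],None,fx=2,fy=2);b=cv2.resize(j[60:340,310:510],None,fx=2,fy=2)
a=cv2.copyMakeBorder(a,0,b.shape[0]-a.shape[0],0,0,cv2.BORDER_CONSTANT)
cv2.imwrite("pics/c2.png",np.hstack([a,b]))
print(proj("top",[[.491,.185,.169]]))
E
```

```text
t 3.9 tcp [0.4917 0.1878 0.2917] F [ 0.9498 -0.2067 -0.067 ] grip 0.0 0.8532538896522401
d mm [  1.57    -2.3866 148.6516] turn [-0.     -0.0002  0.0028]
[[226.49387956 288.80450412]]
```

View pics/c2.png

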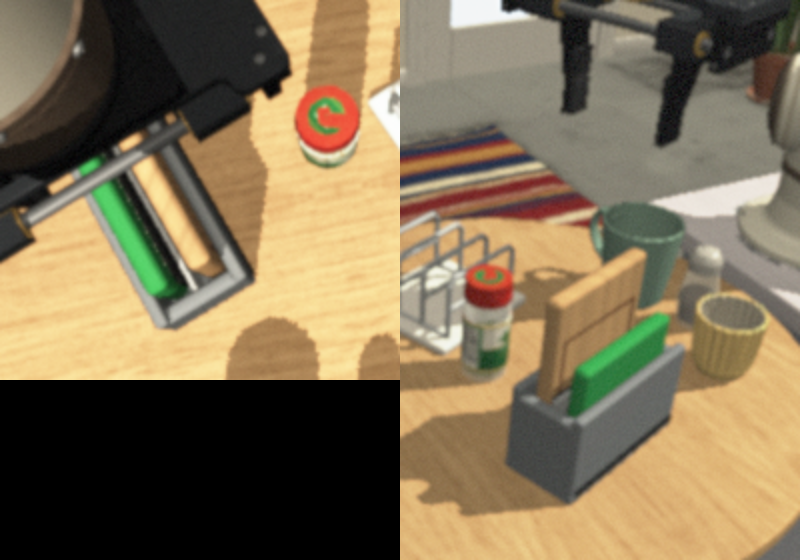

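The crops show the open gripper above the tall board, which is in the slot nearer the jar, with clear space around it. Descending and closing.

Call:
servo_tool([
  {"tx": 1, "ty": -2, "tz": 25, "ax": 0, "ay": 0, "az": 0.003, "claw": 55},
  {"tx": 1, "ty": -2, "tz": 55, "ax": 0, "ay": 0, "az": 0.003, "claw": 55},
  {"tx": 1, "ty": -2, "tz": 85, "ax": 0, "ay": 0, "az": 0.003, "claw": 55},
  {"tx": 1, "ty": -2, "tz": 110, "ax": 0, "ay": 0, "az": 0.003, "claw": 55},
  {"tx": 1, "ty": -2, "tz": 130, "ax": 0, "ay": 0, "az": 0.003, "claw": 55},
  {"tx": 1, "ty": -2, "tz": 145, "ax": 0, "ay": 0, "az": 0.003, "claw": 55},
  {"tx": 1, "ty": -2, "tz": 150, "ax": 0, "ay": 0, "az": 0.003, "claw": 50},
  {"tx": 1, "ty": -2, "tz": 150, "ax": 0, "ay": 0, "az": 0.003, "claw": 30},
  {"tx": 1, "ty": -2, "tz": 150, "ax": 0, "ay": 0, "az": 0.003, "claw": 10},
  {"tx": 1, "ty": -2, "tz": 150, "ax": 0, "ay": 0, "az": 0.003, "claw": 0},
  {"tx": 1, "ty": -2, "tz": 150, "ax": 0, "ay": 0, "az": 0.003, "claw": 0},
  {"tx": 1, "ty": -2, "tz": 150, "ax": 0, "ay": 0, "az": 0.003, "claw": 0},
])

```text
time_s: 5.0
tcp_pos: [0.4907, 0.1824, 0.1436]
ee_rot: [[-0.942, -0.335, 0.002], [-0.335, 0.942, 0.001], [-0.002, 0.001, -1.0]]
wrist_force: [0.4, 0.3, -0.8]
gripper_width: 0.283
gripper_force: 0.0
```

Call:
servo_tool([
  {"tx": 0, "ty": 0, "tz": 0, "ax": 0, "ay": 0, "az": 0, "claw": 0},
  {"tx": 0, "ty": 0, "tz": 0, "ax": 0, "ay": 0, "az": 0, "claw": 0},
  {"tx": 0, "ty": 0, "tz": 0, "ax": 0, "ay": 0, "az": 0, "claw": 0},
  {"tx": 0, "ty": 0, "tz": 0, "ax": 0, "ay": 0, "az": 0, "claw": 0},
])

```text
time_s: 5.33
tcp_pos: [0.4903, 0.1844, 0.1434]
ee_rot: [[-0.942, -0.335, 0.001], [-0.335, 0.942, 0.004], [-0.003, 0.004, -1.0]]
wrist_force: [-4.1, 6.6, 3.1]
gripper_width: 0.18
gripper_force: 29.7
```

Call:
servo_tool([
  {"tx": 0, "ty": 0, "tz": -5, "ax": 0, "ay": 0, "az": 0, "claw": 0},
  {"tx": 0, "ty": 0, "tz": -12, "ax": 0, "ay": 0, "az": 0, "claw": 0},
  {"tx": 0, "ty": 0, "tz": -20, "ax": 0, "ay": 0, "az": 0, "claw": 0},
  {"tx": 0, "ty": 0, "tz": -30, "ax": 0, "ay": 0, "az": 0, "claw": 0},
  {"tx": 0, "ty": 0, "tz": -40, "ax": 0, "ay": 0, "az": 0, "claw": 0},
  {"tx": 0, "ty": 0, "tz": -52, "ax": 0, "ay": 0, "az": 0, "claw": 0},
  {"tx": 0, "ty": 0, "tz": -65, "ax": 0, "ay": 0, "az": 0, "claw": 0},
  {"tx": 0, "ty": 0, "tz": -80, "ax": 0, "ay": 0, "az": 0, "claw": 0},
  {"tx": 0, "ty": 0, "tz": -95, "ax": 0, "ay": 0, "az": 0, "claw": 0},
  {"tx": 0, "ty": 0, "tz": -115, "ax": 0, "ay": 0, "az": 0, "claw": 0},
  {"tx": 0, "ty": 0, "tz": -130, "ax": 0, "ay": 0, "az": 0, "claw": 0},
  {"tx": 0, "ty": 0, "tz": -140, "ax": 0, "ay": 0, "az": 0, "claw": 0},
])

```text
time_s: 6.33
tcp_pos: [0.4907, 0.1819, 0.2848]
ee_rot: [[-0.942, -0.335, 0.002], [-0.335, 0.942, 0.0], [-0.002, -0.0, -1.0]]
wrist_force: [0.1, 0.3, -2.8]
gripper_width: 0.182
gripper_force: 29.9
```

```bash
cat > held.py <<'E'
from fit import *
import sys
np.set_printoptions(precision=4,suppress=True)
l,hh=sys.argv[1],float(sys.argv[2])
M={}
for c in("scene","top"):
    for k in range(4):
        img=capture(c);r=trace(l,c)
        if r: M[c]=r[0]["mask"];break
    cv2.imwrite(f"pics/{sys.argv[3]}_{c}.png",img)
    if r: img[r[0]["mask"]]=img[r[0]["mask"]]//2+np.array([127,0,127],np.uint8); print(c,r[0]["confidence"],r[0]["mask"].sum())
    cv2.imwrite(f"pics/{sys.argv[3]}_{c}_m.png",img)
s=sense();t=np.array(s["tcp_pos"]);R=np.array(s["ee_rot"]);yaw=np.arctan2(-R[1,0],-R[0,0])
print("t",s["time_s"],t,yaw,s["gripper_width"],s["gripper_force"],s["wrist_force"])
# fit x-offset and top height with yaw from tool, scene camera only: only the lower uncovered part is visible -> free xy too
mod=lambda p:[box([p[0],0,p[1]],[.12,.016,hh],[t[0],t[1],yaw])]
for off in(0,):
    for cs in(["scene"],):
        print(cs,"xoff, underside z",fit({c:M[c] for c in cs if c in M},mod,[0,t[2]-hh+.027],[.01,.01]))
E
python3 held.py board_tall .156 c3
```

```text
scene 0.87 4326
top 0.96 1142
t 6.5333 [0.4897 0.1818 0.2819] 0.3415192957054379 0.1814144495018868 29.93872668914264 [-0.7049 -0.1579 -3.3286]
['scene'] xoff, underside z (array([-0.0027,  0.1485]), np.float64(0.8335262345679012))
```

View pics/c3_scene_m.png

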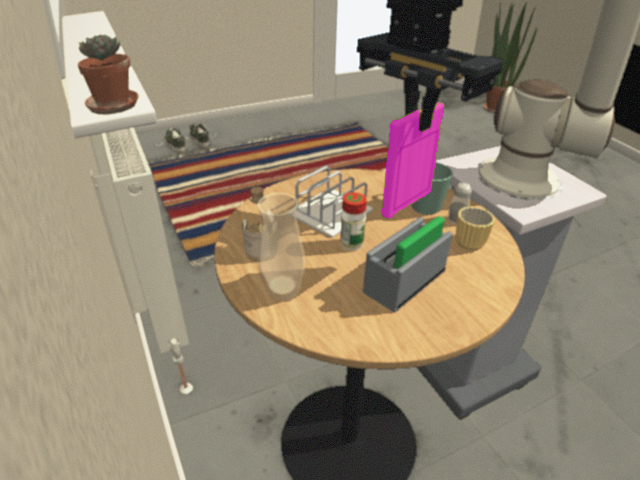

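The scene picture shows the tall board held vertically, clear of the holder and jar, with its underside at about 0.148 m.

```bash
python3 go.py 0.5162 -0.0806 0.282 0.38
```

```text
t 6.5333 tcp [0.4897 0.1818 0.2819] F [-0.7049 -0.1579 -3.3286] grip 29.93872668914264 0.1814144495018868
d mm [  62.9672 -256.1334   -0.0593] turn [ 0.0001 -0.0014 -0.0385]
```

Call:
servo_tool([
  {"tx": 2, "ty": -10, "tz": 0, "ax": 0, "ay": 0, "az": 0, "claw": 0},
  {"tx": 8, "ty": -32, "tz": 0, "ax": 0, "ay": 0, "az": 0, "claw": 0},
  {"tx": 15, "ty": -60, "tz": 0, "ax": 0, "ay": 0, "az": -0.01, "claw": 0},
  {"tx": 22, "ty": -90, "tz": 0, "ax": 0, "ay": 0, "az": -0.015, "claw": 0},
  {"tx": 29, "ty": -120, "tz": 0, "ax": 0, "ay": 0, "az": -0.02, "claw": 0},
  {"tx": 37, "ty": -150, "tz": 0, "ax": 0, "ay": 0, "az": -0.025, "claw": 0},
  {"tx": 44, "ty": -180, "tz": 0, "ax": 0, "ay": 0, "az": -0.03, "claw": 0},
  {"tx": 51, "ty": -207, "tz": 0, "ax": 0, "ay": 0, "az": -0.035, "claw": 0},
  {"tx": 57, "ty": -230, "tz": 0, "ax": 0, "ay": 0, "az": -0.038, "claw": 0},
  {"tx": 61, "ty": -247, "tz": 0, "ax": 0, "ay": 0, "az": -0.038, "claw": 0},
  {"tx": 63, "ty": -256, "tz": 0, "ax": 0, "ay": 0, "az": -0.038, "claw": 0},
  {"tx": 63, "ty": -256, "tz": 0, "ax": 0, "ay": 0, "az": -0.038, "claw": 0},
])

```text
time_s: 7.53
tcp_pos: [0.5162, -0.082, 0.2814]
ee_rot: [[-0.93, -0.368, -0.003], [-0.368, 0.93, -0.001], [0.003, 0.0, -1.0]]
wrist_force: [0.4, 0.2, -2.8]
gripper_width: 0.185
gripper_force: 29.9
```

Call:
servo_tool([
  {"tx": 0, "ty": 0, "tz": 10, "ax": 0, "ay": 0, "az": 0, "claw": 0},
  {"tx": 0, "ty": 0, "tz": 30, "ax": 0, "ay": 0, "az": 0, "claw": 0},
  {"tx": 0, "ty": 0, "tz": 45, "ax": 0, "ay": 0, "az": 0, "claw": 0},
  {"tx": 0, "ty": 0, "tz": 52, "ax": 0, "ay": 0, "az": 0, "claw": 0},
  {"tx": 0, "ty": 0, "tz": 55, "ax": 0, "ay": 0, "az": 0, "claw": 0},
  {"tx": 0, "ty": 0, "tz": 55, "ax": 0, "ay": 0, "az": 0, "claw": 0},
])

```text
time_s: 8.03
tcp_pos: [0.5165, -0.0796, 0.2268]
ee_rot: [[-0.928, -0.372, -0.002], [-0.372, 0.928, -0.0], [0.002, 0.0, -1.0]]
wrist_force: [0.7, 0.1, -1.9]
gripper_width: 0.177
gripper_force: 29.9
```

```bash
python3 go.py 0.5162 -0.0806 0.148 0.38
python3 - <<'E'
from h import *
j=capture("scene");s=sense();t=s["tcp_pos"]
b=cv2.resize(j[20:270,250:470],None,fx=2.4,fy=2.4)
cv2.imwrite("pics/c4.png",b)
E
```

```text
t 8.0333 tcp [ 0.5165 -0.0796  0.2268] F [ 0.6846  0.106  -1.9013] grip 29.938610623357818 0.17720230130363118
d mm [ 0.5078 -0.8402 78.7847] turn [ 0.0003 -0.0016  0.0009]
```

View pics/c4.png

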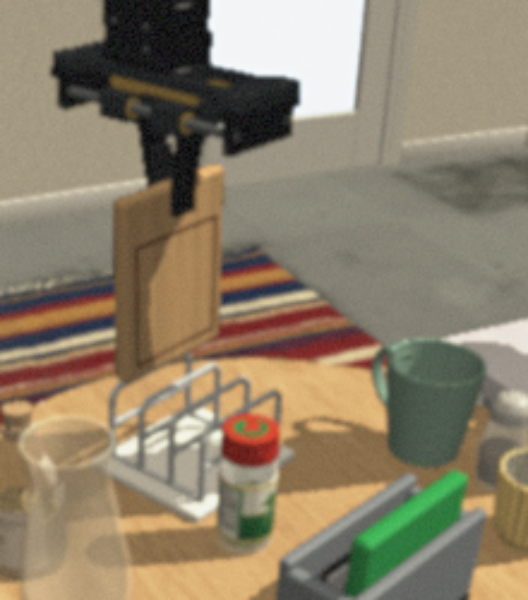

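The board is above the far bay, its bottom edge just clear of the loop tops. Lowering slowly.

Call:
servo_tool([
  {"tx": 0, "ty": -1, "tz": 5, "ax": 0, "ay": 0, "az": 0, "claw": 0},
  {"tx": 0, "ty": -1, "tz": 10, "ax": 0, "ay": 0, "az": 0, "claw": 0},
  {"tx": 0, "ty": -1, "tz": 15, "ax": 0, "ay": 0, "az": 0, "claw": 0},
  {"tx": 0, "ty": -1, "tz": 20, "ax": 0, "ay": 0, "az": 0, "claw": 0},
  {"tx": 0, "ty": -1, "tz": 25, "ax": 0, "ay": 0, "az": 0, "claw": 0},
  {"tx": 0, "ty": -1, "tz": 25, "ax": 0, "ay": 0, "az": 0, "claw": 0},
])

```text
time_s: 8.58
tcp_pos: [0.5163, -0.0811, 0.2011]
ee_rot: [[-0.929, -0.37, -0.003], [-0.37, 0.929, 0.0], [0.002, 0.001, -1.0]]
wrist_force: [-0.4, -0.7, -2.0]
gripper_width: 0.179
gripper_force: 29.9
```

Call:
servo_tool([
  {"tx": 0, "ty": 0, "tz": 8, "ax": 0, "ay": 0, "az": 0, "claw": 0},
  {"tx": 0, "ty": 0, "tz": 18, "ax": 0, "ay": 0, "az": 0, "claw": 0},
  {"tx": 0, "ty": 0, "tz": 28, "ax": 0, "ay": 0, "az": 0, "claw": 0},
  {"tx": 0, "ty": 0, "tz": 36, "ax": 0, "ay": 0, "az": 0, "claw": 0},
  {"tx": 0, "ty": 0, "tz": 43, "ax": 0, "ay": 0, "az": 0, "claw": 0},
  {"tx": 0, "ty": 0, "tz": 48, "ax": 0, "ay": 0, "az": 0, "claw": 0},
  {"tx": 0, "ty": 0, "tz": 51, "ax": 0, "ay": 0, "az": 0, "claw": 0},
  {"tx": 0, "ty": 0, "tz": 51, "ax": 0, "ay": 0, "az": 0, "claw": 0},
])

```text
time_s: 9.25
tcp_pos: [0.5168, -0.0811, 0.1508]
ee_rot: [[-0.929, -0.371, -0.001], [-0.371, 0.929, -0.0], [0.001, 0.0, -1.0]]
wrist_force: [-1.2, -0.3, -2.4]
gripper_width: 0.18
gripper_force: 29.9
```

Call:
servo_tool([
  {"tx": 0, "ty": 0, "tz": 2, "ax": 0, "ay": 0, "az": 0, "claw": 0},
  {"tx": 0, "ty": 0, "tz": 4, "ax": 0, "ay": 0, "az": 0, "claw": 0},
  {"tx": 0, "ty": 0, "tz": 6, "ax": 0, "ay": 0, "az": 0, "claw": 0},
  {"tx": 0, "ty": 0, "tz": 6, "ax": 0, "ay": 0, "az": 0, "claw": 0},
])

```text
time_s: 9.58
tcp_pos: [0.517, -0.0811, 0.1453]
ee_rot: [[-0.929, -0.371, -0.0], [-0.371, 0.929, 0.0], [0.0, 0.0, -1.0]]
wrist_force: [0.0, 0.1, -3.3]
gripper_width: 0.184
gripper_force: 29.9
```

Call:
servo_tool([
  {"tx": 0, "ty": 0, "tz": 2, "ax": 0, "ay": 0, "az": 0, "claw": 0},
  {"tx": 0, "ty": 0, "tz": 4, "ax": 0, "ay": 0, "az": 0, "claw": 0},
  {"tx": 0, "ty": 0, "tz": 4, "ax": 0, "ay": 0, "az": 0, "claw": 0},
])

```text
time_s: 9.83
tcp_pos: [0.5175, -0.0813, 0.1431]
ee_rot: [[-0.928, -0.371, 0.001], [-0.371, 0.928, -0.001], [-0.001, -0.001, -1.0]]
wrist_force: [-2.2, 1.1, 5.1]
gripper_width: 0.182
gripper_force: 30.0
```

Contact with the tray. Releasing and rising.

Call:
servo_tool([
  {"tx": 0, "ty": 0, "tz": -2, "ax": 0, "ay": 0, "az": 0, "claw": 30},
  {"tx": 0, "ty": 0, "tz": -2, "ax": 0, "ay": 0, "az": 0, "claw": 45},
  {"tx": 0, "ty": 0, "tz": -2, "ax": 0, "ay": 0, "az": 0, "claw": 45},
  {"tx": 0, "ty": 0, "tz": -5, "ax": 0, "ay": 0, "az": 0, "claw": 45},
  {"tx": 0, "ty": 0, "tz": -15, "ax": 0, "ay": 0, "az": 0, "claw": 50},
  {"tx": 0, "ty": 0, "tz": -35, "ax": 0, "ay": 0, "az": 0, "claw": 50},
  {"tx": 0, "ty": 0, "tz": -65, "ax": 0, "ay": 0, "az": 0, "claw": 50},
  {"tx": 0, "ty": 0, "tz": -90, "ax": 0, "ay": 0, "az": 0, "claw": 50},
  {"tx": 0, "ty": 0, "tz": -105, "ax": 0, "ay": 0, "az": 0, "claw": 50},
  {"tx": 0, "ty": 0, "tz": -110, "ax": 0, "ay": 0, "az": 0, "claw": 50},
])

```text
time_s: 10.67
tcp_pos: [0.5188, -0.0812, 0.2556]
ee_rot: [[-0.929, -0.371, 0.007], [-0.371, 0.929, -0.0], [-0.007, -0.003, -1.0]]
wrist_force: [0.8, -0.5, 0.5]
gripper_width: 0.571
gripper_force: 0.0
```

```bash
python3 go.py 0.479 0.218 0.250 0.345
```

```text
t 10.6667 tcp [ 0.5188 -0.0812  0.2556] F [ 0.8193 -0.5431  0.5276] grip 0.0 0.5705312117112591
d mm [-74.0717 292.604    5.3484] turn [-0.0026  0.0067  0.0353]
```

Call:
servo_tool([
  {"tx": -6, "ty": 22, "tz": 0, "ax": 0, "ay": 0, "az": 0, "claw": 50},
  {"tx": -14, "ty": 55, "tz": 0, "ax": 0, "ay": 0, "az": 0, "claw": 50},
  {"tx": -23, "ty": 90, "tz": 0, "ax": 0, "ay": 0, "az": 0.01, "claw": 50},
  {"tx": -32, "ty": 125, "tz": 0, "ax": 0, "ay": 0, "az": 0.02, "claw": 50},
  {"tx": -41, "ty": 160, "tz": 0, "ax": 0, "ay": 0, "az": 0.03, "claw": 50},
  {"tx": -50, "ty": 195, "tz": 0, "ax": 0, "ay": 0, "az": 0.035, "claw": 50},
  {"tx": -58, "ty": 230, "tz": 0, "ax": 0, "ay": 0, "az": 0.035, "claw": 50},
  {"tx": -66, "ty": 260, "tz": 0, "ax": 0, "ay": 0, "az": 0.035, "claw": 50},
  {"tx": -71, "ty": 280, "tz": 0, "ax": 0, "ay": 0, "az": 0.035, "claw": 50},
  {"tx": -73, "ty": 292, "tz": 0, "ax": 0, "ay": 0, "az": 0.035, "claw": 50},
  {"tx": -73, "ty": 292, "tz": 0, "ax": 0, "ay": 0, "az": 0.035, "claw": 50},
])

```text
time_s: 11.58
tcp_pos: [0.4761, 0.2188, 0.2509]
ee_rot: [[-0.94, -0.34, -0.001], [-0.34, 0.94, -0.0], [0.001, -0.0, -1.0]]
wrist_force: [-0.1, -0.4, -1.1]
gripper_width: 0.574
gripper_force: 0.0
```

```bash
cat > run3.py <<'E'
from fit import *
np.set_printoptions(precision=4,suppress=True)
i=capture("top");m=trace("board_tall","top");j=capture("scene");n=trace("board_tall","scene")
r=None
a=cv2.resize(i[150:400,150:470],None,fx=1.25,fy=1.25);b=cv2.resize(j[140:320,270:480],None,fx=1.9,fy=1.9)
h=max(a.shape[0],b.shape[0]);p=lambda x:cv2.copyMakeBorder(x,0,h-x.shape[0],0,0,cv2.BORDER_CONSTANT)
cv2.imwrite("pics/c5.png",np.hstack([p(a),p(b)]))
K={c:q[0]["mask"] for c,q in(("top",m),("scene",n)) if q}
print(list(K))
if "top" in K:
    mod=lambda p:[box([p[0],p[1],.01],[.12,.016,.156],[.5036,-.049,.38])]
    print("tall in rack",fit({"top":K["top"]},mod,[0,-.034],[.01,.01]))
E
python3 run3.py;python3 go.py 0.479 0.218 0.101 0.345
```

```text
['top', 'scene']
tall in rack (array([-0.0019, -0.0335]), np.float64(0.844536652835408))
t 11.7833 tcp [0.4767 0.2161 0.2514] F [ 0.2952 -0.312  -0.774 ] grip 0.0 0.5751992954935568
d mm [ -2.9453   1.069  150.4151] turn [-0.0003 -0.0006 -0.0014]
```

View pics/c5.png

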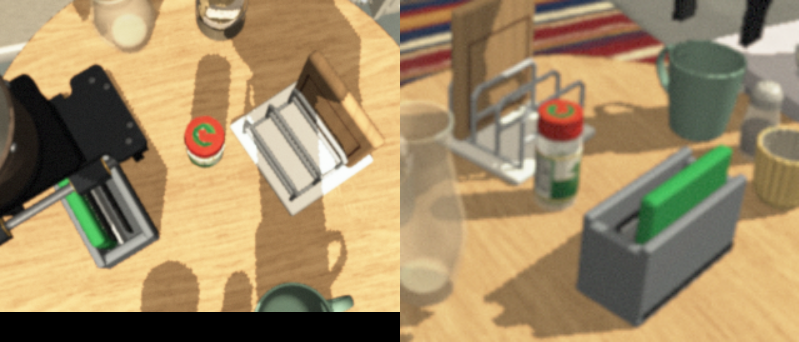

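The tall board stands in the far bay (fit: x −2 mm, y −33.5 mm in the rack frame), and the gripper is above the green board. Gripping it.

Call:
servo_tool([
  {"tx": -3, "ty": 1, "tz": 25, "ax": 0, "ay": 0, "az": 0, "claw": 50},
  {"tx": -3, "ty": 1, "tz": 55, "ax": 0, "ay": 0, "az": 0, "claw": 50},
  {"tx": -3, "ty": 1, "tz": 85, "ax": 0, "ay": 0, "az": 0, "claw": 50},
  {"tx": -3, "ty": 1, "tz": 112, "ax": 0, "ay": 0, "az": 0, "claw": 50},
  {"tx": -3, "ty": 1, "tz": 132, "ax": 0, "ay": 0, "az": 0, "claw": 50},
  {"tx": -3, "ty": 1, "tz": 145, "ax": 0, "ay": 0, "az": 0, "claw": 50},
  {"tx": -3, "ty": 1, "tz": 150, "ax": 0, "ay": 0, "az": 0, "claw": 40},
  {"tx": -3, "ty": 1, "tz": 150, "ax": 0, "ay": 0, "az": 0, "claw": 25},
  {"tx": -3, "ty": 1, "tz": 150, "ax": 0, "ay": 0, "az": 0, "claw": 10},
  {"tx": -3, "ty": 1, "tz": 150, "ax": 0, "ay": 0, "az": 0, "claw": 0},
  {"tx": -3, "ty": 1, "tz": 150, "ax": 0, "ay": 0, "az": 0, "claw": 0},
  {"tx": -3, "ty": 1, "tz": 150, "ax": 0, "ay": 0, "az": 0, "claw": 0},
])

```text
time_s: 12.78
tcp_pos: [0.4796, 0.2194, 0.1026]
ee_rot: [[-0.941, -0.338, 0.002], [-0.338, 0.941, 0.001], [-0.002, 0.001, -1.0]]
wrist_force: [1.3, 0.6, 0.2]
gripper_width: 0.209
gripper_force: 0.0
```

Call:
servo_tool([
  {"tx": 0, "ty": 0, "tz": 0, "ax": 0, "ay": 0, "az": 0, "claw": 0},
  {"tx": 0, "ty": 0, "tz": 0, "ax": 0, "ay": 0, "az": 0, "claw": 0},
  {"tx": 0, "ty": 0, "tz": 0, "ax": 0, "ay": 0, "az": 0, "claw": 0},
  {"tx": 0, "ty": 0, "tz": 0, "ax": 0, "ay": 0, "az": 0, "claw": 0},
])

```text
time_s: 13.12
tcp_pos: [0.4795, 0.2193, 0.1022]
ee_rot: [[-0.941, -0.338, 0.001], [-0.338, 0.941, 0.001], [-0.001, 0.0, -1.0]]
wrist_force: [-0.1, -1.2, 3.6]
gripper_width: 0.181
gripper_force: 30.0
```

Call:
servo_tool([
  {"tx": 0, "ty": 0, "tz": -5, "ax": 0, "ay": 0, "az": 0, "claw": 0},
  {"tx": 0, "ty": 0, "tz": -12, "ax": 0, "ay": 0, "az": 0, "claw": 0},
  {"tx": 0, "ty": 0, "tz": -20, "ax": 0, "ay": 0, "az": 0, "claw": 0},
  {"tx": 0, "ty": 0, "tz": -30, "ax": 0, "ay": 0, "az": 0, "claw": 0},
  {"tx": 0, "ty": 0, "tz": -40, "ax": 0, "ay": 0, "az": 0, "claw": 0},
  {"tx": 0, "ty": 0, "tz": -52, "ax": 0, "ay": 0, "az": 0, "claw": 0},
  {"tx": 0, "ty": 0, "tz": -65, "ax": 0, "ay": 0, "az": 0, "claw": 0},
  {"tx": 0, "ty": 0, "tz": -80, "ax": 0, "ay": 0, "az": 0, "claw": 0},
  {"tx": 0, "ty": 0, "tz": -95, "ax": 0, "ay": 0, "az": 0, "claw": 0},
  {"tx": 0, "ty": 0, "tz": -115, "ax": 0, "ay": 0, "az": 0, "claw": 0},
  {"tx": 0, "ty": 0, "tz": -132, "ax": 0, "ay": 0, "az": 0, "claw": 0},
  {"tx": 0, "ty": 0, "tz": -142, "ax": 0, "ay": 0, "az": 0, "claw": 0},
])

```text
time_s: 14.12
tcp_pos: [0.4803, 0.2195, 0.2477]
ee_rot: [[-0.941, -0.339, 0.005], [-0.339, 0.941, 0.003], [-0.006, 0.001, -1.0]]
wrist_force: [0.5, -0.3, -1.8]
gripper_width: 0.18
gripper_force: 30.0
```

```bash
python3 held.py board_short .112 c6; python3 go.py 0.491 -0.0175 0.244 0.38
```

```text
scene 0.79 3060
top 0.87 963
t 14.3167 [0.4788 0.2189 0.2435] 0.34481450540686215 0.18424376344757865 29.968694150447845 [-0.6205 -0.4986 -1.2691]
['scene'] xoff, underside z (array([0.002, 0.152]), np.float64(0.8156275086968157))
t 14.3167 tcp [0.4788 0.2189 0.2435] F [-0.6205 -0.4986 -1.2691] grip 29.968694150447845 0.18424376344757865
d mm [  68.4101 -226.6225   -0.5656] turn [ 0.0003 -0.0002 -0.0352]
```

View pics/c6_scene_m.png

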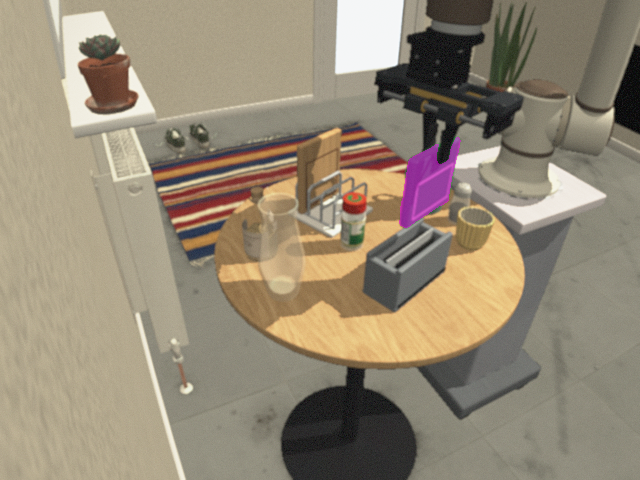

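The green board is held vertically with its underside at 0.152 m; the holder is empty and the tall board still stands. The finger tips reach about 21 mm below its top edge, so the gripper body will clear the tall board by about 6 mm. Moving to the near bay.

Call:
servo_tool([
  {"tx": 3, "ty": -10, "tz": 0, "ax": 0, "ay": 0, "az": 0, "claw": 0},
  {"tx": 9, "ty": -32, "tz": 0, "ax": 0, "ay": 0, "az": 0, "claw": 0},
  {"tx": 18, "ty": -60, "tz": 0, "ax": 0, "ay": 0, "az": -0.01, "claw": 0},
  {"tx": 27, "ty": -90, "tz": 0, "ax": 0, "ay": 0, "az": -0.015, "claw": 0},
  {"tx": 36, "ty": -120, "tz": 0, "ax": 0, "ay": 0, "az": -0.02, "claw": 0},
  {"tx": 45, "ty": -150, "tz": 0, "ax": 0, "ay": 0, "az": -0.025, "claw": 0},
  {"tx": 54, "ty": -180, "tz": 0, "ax": 0, "ay": 0, "az": -0.03, "claw": 0},
  {"tx": 61, "ty": -202, "tz": 0, "ax": 0, "ay": 0, "az": -0.035, "claw": 0},
  {"tx": 66, "ty": -219, "tz": 0, "ax": 0, "ay": 0, "az": -0.035, "claw": 0},
  {"tx": 68, "ty": -227, "tz": 0, "ax": 0, "ay": 0, "az": -0.035, "claw": 0},
  {"tx": 68, "ty": -227, "tz": 0, "ax": 0, "ay": 0, "az": -0.035, "claw": 0},
  {"tx": 68, "ty": -227, "tz": 0, "ax": 0, "ay": 0, "az": -0.035, "claw": 0},
])

```text
time_s: 15.32
tcp_pos: [0.4915, -0.0178, 0.2429]
ee_rot: [[-0.929, -0.37, -0.001], [-0.37, 0.929, -0.0], [0.001, 0.0, -1.0]]
wrist_force: [-0.1, 0.4, -1.6]
gripper_width: 0.181
gripper_force: 30.0
```

```bash
python3 go.py 0.491 -0.0175 0.155 0.38
```

```text
t 15.3167 tcp [ 0.4915 -0.0178  0.2429] F [-0.0546  0.4361 -1.5766] grip 29.9687522649765 0.18126897337180808
d mm [ 0.2897  0.4114 87.8736] turn [ 0.0004 -0.0013 -0.0011]
```

Call:
servo_tool([
  {"tx": 0, "ty": 0, "tz": 15, "ax": 0, "ay": 0, "az": 0, "claw": 0},
  {"tx": 0, "ty": 0, "tz": 35, "ax": 0, "ay": 0, "az": 0, "claw": 0},
  {"tx": 0, "ty": 0, "tz": 52, "ax": 0, "ay": 0, "az": 0, "claw": 0},
  {"tx": 0, "ty": 0, "tz": 62, "ax": 0, "ay": 0, "az": 0, "claw": 0},
  {"tx": 0, "ty": 0, "tz": 68, "ax": 0, "ay": 0, "az": 0, "claw": 0},
  {"tx": 0, "ty": 0, "tz": 73, "ax": 0, "ay": 0, "az": 0, "claw": 0},
  {"tx": 0, "ty": 0, "tz": 78, "ax": 0, "ay": 0, "az": 0, "claw": 0},
  {"tx": 0, "ty": 0, "tz": 83, "ax": 0, "ay": 0, "az": 0, "claw": 0},
  {"tx": 0, "ty": 0, "tz": 88, "ax": 0, "ay": 0, "az": 0, "claw": 0},
  {"tx": 0, "ty": 0, "tz": 88, "ax": 0, "ay": 0, "az": 0, "claw": 0},
])

```text
time_s: 16.15
tcp_pos: [0.4914, -0.0175, 0.1548]
ee_rot: [[-0.929, -0.371, -0.001], [-0.371, 0.929, -0.0], [0.001, 0.0, -1.0]]
wrist_force: [-0.3, 0.6, -2.2]
gripper_width: 0.187
gripper_force: 30.0
```

Below the loop tops with no contact. I'm lowering to just above the tray.

Call:
servo_tool([
  {"tx": 0, "ty": 0, "tz": 8, "ax": 0, "ay": 0, "az": 0, "claw": 0},
  {"tx": 0, "ty": 0, "tz": 18, "ax": 0, "ay": 0, "az": 0, "claw": 0},
  {"tx": 0, "ty": 0, "tz": 28, "ax": 0, "ay": 0, "az": 0, "claw": 0},
  {"tx": 0, "ty": 0, "tz": 36, "ax": 0, "ay": 0, "az": 0, "claw": 0},
  {"tx": 0, "ty": 0, "tz": 43, "ax": 0, "ay": 0, "az": 0, "claw": 0},
  {"tx": 0, "ty": 0, "tz": 48, "ax": 0, "ay": 0, "az": 0, "claw": 0},
  {"tx": 0, "ty": 0, "tz": 50, "ax": 0, "ay": 0, "az": 0, "claw": 0},
  {"tx": 0, "ty": 0, "tz": 51, "ax": 0, "ay": 0, "az": 0, "claw": 0},
  {"tx": 0, "ty": 0, "tz": 51, "ax": 0, "ay": 0, "az": 0, "claw": 0},
])

```text
time_s: 16.9
tcp_pos: [0.4921, -0.0175, 0.1046]
ee_rot: [[-0.929, -0.371, 0.0], [-0.371, 0.929, -0.0], [-0.0, -0.0, -1.0]]
wrist_force: [-0.6, -0.4, -1.6]
gripper_width: 0.179
gripper_force: 30.0
```

Call:
servo_tool([
  {"tx": 0, "ty": 0, "tz": 0, "ax": 0, "ay": 0, "az": 0, "claw": 25},
  {"tx": 0, "ty": 0, "tz": 0, "ax": 0, "ay": 0, "az": 0, "claw": 38},
  {"tx": 0, "ty": 0, "tz": 0, "ax": 0, "ay": 0, "az": 0, "claw": 38},
  {"tx": 0, "ty": 0, "tz": 0, "ax": 0, "ay": 0, "az": 0, "claw": 38},
  {"tx": 0, "ty": 0, "tz": -6, "ax": 0, "ay": 0, "az": 0, "claw": 38},
  {"tx": 0, "ty": 0, "tz": -20, "ax": 0, "ay": 0, "az": 0, "claw": 38},
  {"tx": 0, "ty": 0, "tz": -45, "ax": 0, "ay": 0, "az": 0, "claw": 38},
  {"tx": 0, "ty": 0, "tz": -75, "ax": 0, "ay": 0, "az": 0, "claw": 38},
  {"tx": 0, "ty": 0, "tz": -110, "ax": 0, "ay": 0, "az": 0, "claw": 38},
  {"tx": 0, "ty": 0, "tz": -140, "ax": 0, "ay": 0, "az": 0, "claw": 38},
  {"tx": 0, "ty": 0, "tz": -160, "ax": 0, "ay": 0, "az": 0, "claw": 38},
  {"tx": 0, "ty": 0, "tz": -160, "ax": 0, "ay": 0, "az": 0, "claw": 38},
])

```text
time_s: 17.9
tcp_pos: [0.4945, -0.0174, 0.2706]
ee_rot: [[-0.928, -0.371, 0.011], [-0.371, 0.928, 0.001], [-0.011, -0.003, -1.0]]
wrist_force: [-0.0, -0.3, 0.6]
gripper_width: 0.436
gripper_force: 0.0
```

Call:
servo_tool([
  {"tx": -5, "ty": 20, "tz": 0, "ax": 0, "ay": 0, "az": 0, "claw": 38},
  {"tx": -10, "ty": 50, "tz": 0, "ax": 0, "ay": 0, "az": 0, "claw": 38},
  {"tx": -15, "ty": 80, "tz": 0, "ax": 0, "ay": 0, "az": 0, "claw": 38},
  {"tx": -20, "ty": 110, "tz": 0, "ax": 0, "ay": 0, "az": 0, "claw": 38},
  {"tx": -25, "ty": 140, "tz": 0, "ax": 0, "ay": 0, "az": 0, "claw": 38},
  {"tx": -30, "ty": 170, "tz": 0, "ax": 0, "ay": 0, "az": 0, "claw": 38},
  {"tx": -35, "ty": 195, "tz": 0, "ax": 0, "ay": 0, "az": 0, "claw": 38},
  {"tx": -38, "ty": 210, "tz": 0, "ax": 0, "ay": 0, "az": 0, "claw": 38},
  {"tx": -38, "ty": 215, "tz": 0, "ax": 0, "ay": 0, "az": 0, "claw": 38},
])

```text
time_s: 18.65
tcp_pos: [0.4469, 0.1982, 0.2643]
ee_rot: [[-0.928, -0.373, -0.0], [-0.373, 0.928, 0.0], [0.0, 0.0, -1.0]]
wrist_force: [0.2, 0.4, -0.9]
gripper_width: 0.439
gripper_force: 0.0
```

```bash
cat > run4.py <<'E'
from fit import *
np.set_printoptions(precision=4,suppress=True)
i=capture("top");K={}
for l in("board_tall","board_short"):
    for k in range(3):
        q=trace(l,"top")
        if q: K[l]=q[0]["mask"];break
        capture("top")
j=capture("scene")
a=cv2.resize(i[150:400,150:470],None,fx=1.25,fy=1.25);b=cv2.resize(j[110:310,240:450],None,fx=1.9,fy=1.9)
h=max(a.shape[0],b.shape[0]);p=lambda x:cv2.copyMakeBorder(x,0,h-x.shape[0],0,0,cv2.BORDER_CONSTANT)
cv2.imwrite("pics/c7.png",np.hstack([p(a),p(b)]))
for l,hh,y0 in(("board_tall",.156,-.034),("board_short",.112,.034)):
    if l in K:
        for z in(.01,.02): print(l,z,fit({"top":K[l]},lambda p:[box([p[0],p[1],z],[.12,.016,hh],[.5036,-.049,.38])],[0,y0],[.01,.01]))
print(sense()["time_s"],sense()["wrist_force"])
E
python3 run4.py
```

```text
board_tall 0.01 (array([-0.0013, -0.0326]), np.float64(0.8127942398227638))
board_tall 0.02 (array([-0.002 , -0.0294]), np.float64(0.7937365010799136))
board_short 0.01 (array([0.0036, 0.0344]), np.float64(0.7997287522603979))
board_short 0.02 (array([0.0018, 0.034 ]), np.float64(0.7810154525386314))
18.85 [0.4468 0.0592 0.1573]
```

View pics/c7.png

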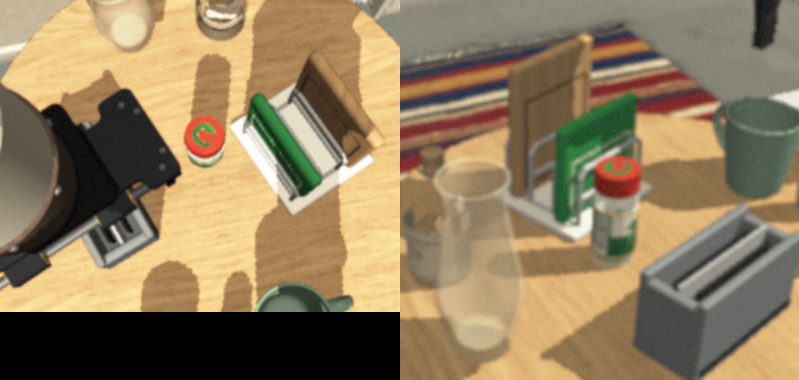

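Both boards stand in the outer bays, the jar, bottle and vase are unmoved, and the gripper is clear. Handing in.

```bash
python3 -c "
from station import *
print(finish_job())"
```

```text
the job is handed in; nothing more can be done
None
```

I pulled both boards from the holder and stood each in its own outer bay of the rack, on the tray and centred to within about 4 mm, moved nothing else, and handed the job in at about 19 s; no verdict was returned.

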